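# Take the edge guard off the chisel and rack it

### The job

Lift the loose orange edge guard up off the broad chisel in the tool block and stand it, open side down, on the blue rubber mat, letting go of it there so that you can take it again by its two short ends. Then lower it into the empty bay of the green guard rack until it sits fully home on the bay floor, still open side down, before letting go. Never drop it, and leave the grey guard, spray can, grease tin and wrench where they are.

Things in the scene. Friction and masses are not known exactly. Their poses are not given: they have to be found in the camera images.
- guard: Loose orange plastic edge guard, about 60 g, a hollow cap 24 (own x) x 62 (own y) x 50 high (own z): walls 4, roof 5 thick, open below (cavity 16 x 54 x 45). Origin at the centre of its open lower rim, z up to the roof. Starts over the chisel blade, rim on the chisel's shoulder, and lifts off without force. The same either way round about z.
- chisel_seat (a point): Centre of the top of the chisel's shoulder, where the guard's rim rests at the start, 108 above the bench. The blade, 7 thick (x) and 48 wide (y), stands 41 above this point, so the guard is clear once lifted 45. Axes as block.
- block: Fixed wooden tool block 85 (x) x 170 (y) x 60 high, origin at the centre of its underside, z up. Steel tools stand in a row along y: chisel with orange guard at y = 0, punch 18 thick at y = -58 (top at 155), narrow chisel 18 wide at y = +58 (top at 148). They stand 18 from the guard's short ends, so here only its broad faces (24 apart along x) can be gripped.
- mat: Fixed blue rubber mat 160 (x) x 140 (y) x 4 thick, lying on the bench, free of things; origin at the centre of its underside, z up.
- rack: Fixed green steel guard rack, base 125 (x) x 90 (y) x 8, origin at the centre of its underside, z up. Two bays: x = -27 (empty), x = +27 (grey guard). A bay is a 28 wide gap in x between upright cheeks 5 thick, 50 long in y, 58 high above the bay floor. Its ends are open but for yellow lips 5 high, 3 thick, at y = +35 and -35.
- slot (a point): Centre of the floor of the rack's empty bay, 8 above the bench; axes as rack (x across the gap, y along the bay, z up). The seated guard's origin lies here, its 62 length along y, either way round. Its top is then 8 below the cheeks' tops and its short ends stick out 6 beyond the cheeks, so it can be lowered home only when held by these ends.
- grey_guard: Bystander: grey guard of the same size as the orange one, loose in the rack's other bay, origin at the centre of its lower rim. Leave alone.
- spray_can: Bystander: white and red spray can, 52 diameter, 175 high, loose and upright, origin at the centre of its underside. Leave alone.
- grease_tin: Bystander: blue tin with metal lid, 71 diameter, 57 high, loose, origin at the centre of its underside. Leave alone.
- wrench: Bystander: steel wrench 170 long lying flat on the bench along its own x, loose. Leave alone.
There are look-alikes about, which are no part of the job. There is more than one size of the guard; the one meant has the size given above.

How it is judged:
By the outcome, as a careful person would: the job done as asked, in the order asked, and still so for the second after the job is handed in, with the robot touching nothing.
It also fails if it takes over 64 s, if anything falls off the work surface, if the arm or the gripper's body presses on something with over 40 N, if the wrist force passes 120 N, or if a joint passes its speed limit or range.

### The arm

A 6-joint arm with a two-finger parallel gripper is mounted at the origin on the work surface. World frame = base frame: x ahead of the robot, y to its left, z up, the work surface at z = 0. Lengths are in m, angles in rad, forces in N, time in s.
With the tool pointing down it reaches from about 0.3 to 0.825 m from the base axis. Payload 5.4 kg.
Tool frame: the origin (TCP) lies at the very end of the fingers, on their centre line; the grasp point (between the pads) lies 19 mm behind it; z points along the fingers, y is the line along which they close (so a half turn about z gives the same grasp; the last joint's range is limited). The gripper opens to 92 mm and grips with 3 to 60 N. Pads are 20 mm wide; open, the fingers measure 128 mm over their backs; the gripper's body (75 mm by 189 mm) begins 69 mm behind the grasp point.
Start: joints at [0.989, 0.158, 1.597, -0, 1.386, -0.21], TCP at [0.209, 0.536, 0.215] pointing down, gripper open.
Joint ranges: [-2.91, 2.91], [-0.94, 2.29], [0.18, 2.7], [-1.29, 4.43], [0.17, 2.64], [-3, 3]. Speed limits (rad/s): [2.57, 2.57, 3.14, 3.14, 3.14, 3.14].

### API

Orientations are given as a 3x3 rotation matrix whose columns are the frame's x, y, z axes.
In Python, from cell import arm, imaging gives the robot as it stands.
- The arm moves only by the shell command python3 -m handwheel 'ROWS' [FORCE]. ROWS is JSON, a list of rows, each an object with "translation": the shift along the tool's x, y, z in mm, a list of three; "angular": the turn, a rotation vector about the tool's x, y, z in degrees, a list of three; "fingers": the finger opening in mm, from 0 to 91.9. A call has 1 to 12 rows; each row is the pose to reach, as a shift and turn from the pose commanded when the call began, along the tool's axes at that moment; what a row does not reach only later rows make up. A row lasts 1/12 s, in which the tool goes at most 41.7 mm and 7.16 degrees, less where a joint would pass 70% of its speed; a pose out of reach is approached as far as the arm can. A call with a gripper value outside its range is refused whole. The fingers move at their own pace and stop on an object; FORCE is the grip in N (left out, the last holds). Time passes only in rows, so rows that repeat a pose let the fingers close. It gives the time, the measured TCP pose, the force, the opening and the grip force at its end, in the units of the state.
- arm.get_obs(): the state, without advancing time (a new reading comes with each control period).
- imaging.capture(name): name is "side" or "top"; returns a dict with "img" (420x560x3 uint8, red, green, blue), "depth" (420x560 float32, m along the optical axis (not along the pixel's ray), 0 where there is no reading), "fx", "fy", "cx", "cy" (pixels), "rvec" (rotation vector, rad) and "tvec" (3), from world to camera coordinates, as OpenCV has them. Camera axes: x right, y down, z forward; pixel columns grow to the right and rows downward; lengths in m; the calibration is good to about 2 mm. A picture is of the moment at which its call begins.
- arm.finish_job(): hands the job in; it is judged then, once.
The state is a dict: "clock": time; "qpos": joint angles; "joint_vel": joint speeds; "joint_efforts": joint torques, N m; "eef_pos": TCP position; "tcp_rot": TCP orientation; "ft_force": force on the tool from outside, world axes, zero at the start; "torque": the same for the moment, N m; "finger_gap": opening from 0.0 (shut) to 1.0 (fully open); "gripper_force": force on a finger pad.
Only numpy, scipy, OpenCV 4.12 (cv2) and the standard library are available. Lean on these libraries where they do the work, as an engineer would, in place of code of your own. Each camera call takes 0.05 s, during which the arm holds its last target. There are 200 camera calls.

## Working session

There is one attempt and no reset: what is moved stays moved. The work goes in short steps, Python scripts to look and compute and a shell command to move; the robot and the scene stay as the last step left them, time stands still between calls to the robot, and variables do not carry over. Pictures are saved under pics/ and viewed, at most 10 in all, crops included, and the job is handed in when it is done.

```bash
mkdir -p pics
cat > h.py <<'E'
import numpy as np,cv2
from cell import arm,imaging
def cap(n):
    c=imaging.capture(n);R=cv2.Rodrigues(np.array(c['rvec'],float))[0];t=np.array(c['tvec'],float).ravel()
    v,u=np.mgrid[0:420,0:560];d=c['depth']
    P=np.stack([(u-c['cx'])/c['fx']*d,(v-c['cy'])/c['fy']*d,d],-1)
    c['W']=(P-t)@R; c['W'][d==0]=np.nan   # world points per pixel
    c['hsv']=cv2.cvtColor(c['img'],cv2.COLOR_RGB2HSV);c['R']=R;c['t']=t
    return c
def save(c,f): cv2.imwrite('pics/'+f,cv2.cvtColor(c['img'],cv2.COLOR_RGB2BGR))
E
python3 - <<'E'
from h import *
for n in('top','side'):
    c=cap(n);save(c,n+'1.png');print(n,-c['R'].T@c['t'],c['fx'])
o=arm.get_obs();print(o['clock'],o['eef_pos'],np.round(o['tcp_rot'],3),o['finger_gap'])
E
```

```text
top [ 0.35540505 -0.00665192  1.11758195] 530.7534414558266
side [ 0.32779854 -0.91463837  0.63073324] 469.2498750263238
0.1 [0.20858495 0.5352188  0.21372312] [[-0.932  0.363 -0.001]
 [ 0.363  0.932 -0.001]
 [ 0.    -0.002 -1.   ]] 0.999663749488311
```

View pics/top1.png

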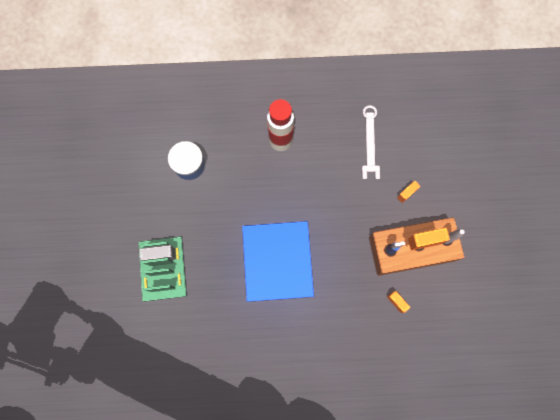

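View pics/side1.png

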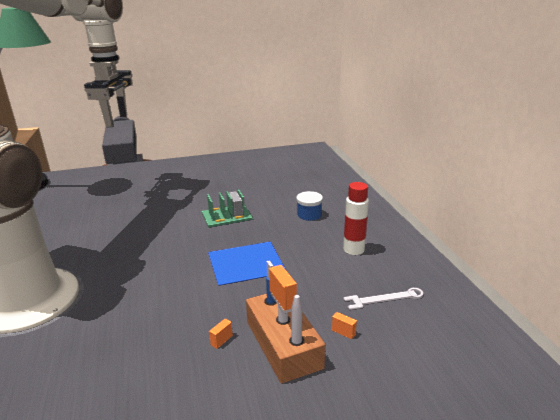

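The top view shows the chisel guard at (431,238) on the block (418,246), the mat at (278,261), and the rack at (162,268) with its empty bay at about row 282 and the grey guard at (155,253). Two small orange look-alikes lie on the bench at (410,190) and (399,301). The side view shows the same layout.

```bash
cat > m.py <<'E'
from h import *
def rect(P,lab):
    P=P[~np.isnan(P).any(1)];r=cv2.minAreaRect((P[:,:2]*1000).astype(np.float32))
    b=cv2.boxPoints(r);e=[b[1]-b[0],b[2]-b[1]];l=max(e,key=np.linalg.norm)
    print(lab,len(P),'c',np.round(r[0],1),'size',np.round(r[1],1),'long-axis deg',round(np.degrees(np.arctan2(l[1],l[0]))%180,1),'z',np.round(np.nanpercentile(P[:,2],[5,50,95])*1000,1))
def blobs(c,lo,hi,lab,zr,mina=60):
    z=c['W'][...,2]
    m=(cv2.inRange(c['hsv'],lo,hi)>0)&(z>zr[0])&(z<zr[1])
    n,L,s,_=cv2.connectedComponentsWithStats(m.astype(np.uint8))
    for i in range(1,n):
        if s[i,4]>=mina: rect(c['W'][L==i],lab+str(s[i,:4]))
OR=((8,150,120),(22,255,255))
E
python3 - <<'E'
from m import *
c=cap('top')
blobs(c,*OR,'guard top',(.145,.17))
blobs(c,*OR,'orange all',(.0,.2))
blobs(c,(105,150,60),(125,255,255),'mat',(-.01,.02),1000)
blobs(c,(60,80,40),(90,255,255),'rack',(-.005,.08))
blobs(c,(60,80,40),(90,255,255),'cheeks',(.05,.08),15)
blobs(c,(0,0,80),(180,60,255),'grey',(.045,.075),15)
blobs(c,(22,120,120),(35,255,255),'lips',(-.0,.05),5)
E
```

```text
guard top[413 228  36  20] 453 c [ 494.7 -283.3] size [24.1 62.4] long-axis deg 99.0 z [151.8 157.9 160.6]
orange all[398 182  22  20] 187 c [ 615.  -283.1] size [16.8 43.5] long-axis deg 131.7 z [ 5.6 34.2 37.8]
orange all[402 221  50  30] 889 c [ 511.9 -302.8] size [ 53.8 106.2] long-axis deg 97.9 z [ 57.9 148.9 160.1]
orange all[388 291  21  22] 213 c [ 385.5 -240.9] size [42.2 17.1] long-axis deg 38.2 z [ 9.9 33.8 38.2]
mat[243 222  71  79] 4937 c [483.6   2. ] size [159.8 138.8] long-axis deg 1.5 z [0.4 3.8 7.2]
rack[140 237  46  64] 1606 c [477.5 242.2] size [123.5  88.9] long-axis deg 4.0 z [ 4.4  8.4 66.3]
cheeks[142 242  25   5] 58 c [520.7 245.8] size [ 5.1 48.1] long-axis deg 94.4 z [63.7 65.8 68.4]
cheeks[143 258  25   6] 60 c [487.4 243.9] size [ 4.8 49.2] long-axis deg 93.1 z [60.1 65.6 67.9]
cheeks[144 268  25   7] 72 c [467.  241.5] size [ 5.7 47.8] long-axis deg 94.4 z [59.7 65.  67.9]
cheeks[145 285  26   6] 80 c [434.  239.5] size [ 5.3 48.7] long-axis deg 94.4 z [53.6 65.2 67.9]
grey[169 142  34  33] 892 c [701.  183.3] size [70.  69.8] long-axis deg 85.6 z [52.5 56.4 60. ]
grey[140 244  33  17] 420 c [504.8 245.2] size [29.7 63.3] long-axis deg 93.3 z [52.4 57.5 60.8]
lips[406 187   4   3] 6 c [ 619.3 -279.4] size [1.5 6.6] long-axis deg 131.6 z [29.5 33.8 35.4]
lips[176 248   3  11] 23 c [507.6 211.8] size [22.9  5.3] long-axis deg 8.5 z [ 6.2  9.7 14.9]
lips[178 274   3  11] 19 c [453.6 206.4] size [22.1  4. ] long-axis deg 10.6 z [ 6.8 12.9 14.6]
lips[145 278   2  10] 17 c [449.3 275.7] size [19.1  3.4] long-axis deg 2.1 z [ 9.9 13.  15.9]
lips[398 295   4   5] 7 c [ 393.9 -241.3] size [9.7 1.5] long-axis deg 38.9 z [33.6 34.8 35.4]
lips[392 296   4   5] 10 c [ 391.9 -228.6] size [9.4 3.9] long-axis deg 40.1 z [32.1 35.9 38. ]
lips[401 306   8   5] 17 c [ 371.  -250.3] size [ 6.2 15. ] long-axis deg 105.1 z [32.7 35.  38.3]
```

```bash
cat > to.py <<'E'
import sys
from h import *
from scipy.spatial.transform import Rotation as Ro
x,y,z,a=map(float,sys.argv[1:5]);a=np.radians(a)
o=arm.get_obs();R=np.array(o['tcp_rot'])
D=np.array([[-np.sin(a),np.cos(a),0],[np.cos(a),np.sin(a),0],[0,0,-1]])
print('shift',np.round(R.T@(np.array([x,y,z])-np.array(o['eef_pos'])*1000),1),'ang',np.round(Ro.from_matrix(R.T@D).as_rotvec(degrees=True),1),'t',o['clock'],'F',np.round(o['ft_force'],1),'gap',round(o['finger_gap']*91.9,1),'tcp',np.round(np.array(o['eef_pos'])*1000,1))
E
python3 to.py 495 -283 220 9
```

```text
shift [-564.1 -658.4   -5.4] ang [-0.1  0.  59.7] t 0.15 F [0.7 0.  0.4] gap 91.8 tcp [208.6 535.3 213.9]
```

```bash
R='x'; python3 -m handwheel '[{"translation":[-564,-658,-5],"angular":[0,0,59.7],"fingers":60},{"translation":[-564,-658,-5],"angular":[0,0,59.7],"fingers":60},{"translation":[-564,-658,-5],"angular":[0,0,59.7],"fingers":60},{"translation":[-564,-658,-5],"angular":[0,0,59.7],"fingers":60},{"translation":[-564,-658,-5],"angular":[0,0,59.7],"fingers":60},{"translation":[-564,-658,-5],"angular":[0,0,59.7],"fingers":60},{"translation":[-564,-658,-5],"angular":[0,0,59.7],"fingers":60},{"translation":[-564,-658,-5],"angular":[0,0,59.7],"fingers":60},{"translation":[-564,-658,-5],"angular":[0,0,59.7],"fingers":60},{"translation":[-564,-658,-5],"angular":[0,0,59.7],"fingers":60},{"translation":[-564,-658,-5],"angular":[0,0,59.7],"fingers":60},{"translation":[-564,-658,-5],"angular":[0,0,59.7],"fingers":60}]'; python3 to.py 495 -283 220 9
```

```text
clock: 1.15
eef_pos: [0.3742, 0.0618, 0.2175]
tcp_rot: [[-0.156, 0.988, 0.001], [0.988, 0.156, 0.0], [-0.0, 0.001, -1.0]]
ft_force: [2.0, 1.1, -0.5]
finger_gap: 0.65
gripper_force: 0.0
shift [-359.5   65.5   -2.4] ang [ 0.  0. -0.] t 1.15 F [ 2.   1.1 -0.5] gap 59.7 tcp [374.2  61.8 217.5]
```

```bash
python3 -m handwheel '[{"translation":[-355,64,-2],"angular":[0,0,0],"fingers":60},{"translation":[-355,64,-2],"angular":[0,0,0],"fingers":60},{"translation":[-355,64,-2],"angular":[0,0,0],"fingers":60},{"translation":[-355,64,-2],"angular":[0,0,0],"fingers":60},{"translation":[-355,64,-2],"angular":[0,0,0],"fingers":60},{"translation":[-355,64,-2],"angular":[0,0,0],"fingers":60},{"translation":[-355,64,-2],"angular":[0,0,0],"fingers":60},{"translation":[-355,64,-2],"angular":[0,0,0],"fingers":60},{"translation":[-355,64,-2],"angular":[0,0,0],"fingers":60},{"translation":[-355,64,-2],"angular":[0,0,0],"fingers":60},{"translation":[-355,64,-2],"angular":[0,0,0],"fingers":60},{"translation":[-355,64,-2],"angular":[0,0,0],"fingers":60}]'; python3 to.py 495 -283 220 9;  python3 -c "
from m import *
c=cap('side');save(c,'s2.png');blobs(c,*OR,'side',(.06,.2))
c=cap('top');save(c,'t2.png');blobs(c,*OR,'top',(.145,.17),10)"
```

```text
clock: 2.15
eef_pos: [0.4925, -0.2759, 0.219]
tcp_rot: [[-0.157, 0.988, -0.001], [0.988, 0.157, 0.001], [0.001, -0.001, -1.0]]
ft_force: [0.3, 0.6, 0.0]
finger_gap: 0.655
gripper_force: 0.0
shift [-7.4  1.3 -1. ] ang [-0.  -0.1  0. ] t 2.15 F [0.3 0.6 0. ] gap 60.2 tcp [ 492.5 -275.9  219. ]
side[269 266  28  44] 808 c [ 496.1 -283.6] size [24.  66.1] long-axis deg 100.1 z [114.2 147.2 158.8]
```

View pics/s2.png

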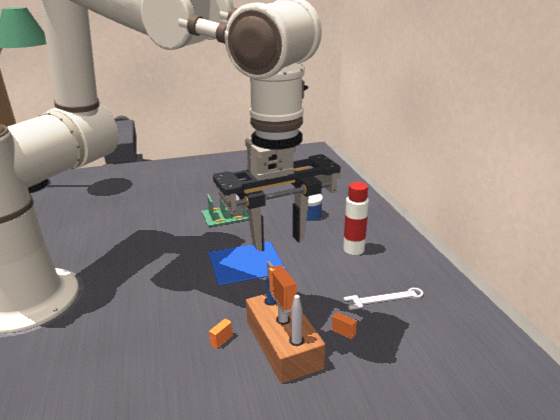

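The fingers are above the guard, at about (275,235) against the guard's (283,287). Both views put the guard at (495,-283.5), so I'll descend.

```bash
python3 -m handwheel '[{"translation":[-7.5,2,0],"angular":[0,0,0],"fingers":50},{"translation":[-7.5,2,0],"angular":[0,0,0],"fingers":50},{"translation":[-7.5,2,25],"angular":[0,0,0],"fingers":50},{"translation":[-7.5,2,50],"angular":[0,0,0],"fingers":50},{"translation":[-7.5,2,70],"angular":[0,0,0],"fingers":50},{"translation":[-7.5,2,85],"angular":[0,0,0],"fingers":50},{"translation":[-7.5,2,95],"angular":[0,0,0],"fingers":50},{"translation":[-7.5,2,99],"angular":[0,0,0],"fingers":50},{"translation":[-7.5,2,99],"angular":[0,0,0],"fingers":50},{"translation":[-7.5,2,99],"angular":[0,0,0],"fingers":40},{"translation":[-7.5,2,99],"angular":[0,0,0],"fingers":30},{"translation":[-7.5,2,99],"angular":[0,0,0],"fingers":30}]' 15; python3 to.py 495.5 -283.5 120 9
python3 -m handwheel '[{"translation":[0,0,0],"angular":[0,0,0],"fingers":15},{"translation":[0,0,0],"angular":[0,0,0],"fingers":15},{"translation":[0,0,0],"angular":[0,0,0],"fingers":15},{"translation":[0,0,0],"angular":[0,0,0],"fingers":15},{"translation":[0,0,0],"angular":[0,0,0],"fingers":15},{"translation":[0,0,0],"angular":[0,0,0],"fingers":15}]' 15; python3 to.py 495.5 -283.5 240 4
```

```text
clock: 3.25
eef_pos: [0.4967, -0.2845, 0.1218]
tcp_rot: [[-0.156, 0.988, 0.002], [0.988, 0.156, -0.002], [-0.002, 0.001, -1.0]]
ft_force: [0.0, -0.2, -0.6]
finger_gap: 0.349
gripper_force: 0.0
shift [ 1.2 -1.   1.8] ang [0.1 0.1 0. ] t 3.25 F [ 0.  -0.2 -0.6] gap 32.0 tcp [ 496.7 -284.5  121.8]
clock: 3.75
eef_pos: [0.4965, -0.2843, 0.1213]
tcp_rot: [[-0.156, 0.988, 0.001], [0.988, 0.156, -0.001], [-0.001, 0.001, -1.0]]
ft_force: [0.1, -0.1, 5.6]
finger_gap: 0.262
gripper_force: 15.0
shift [   0.8   -0.7 -118.7] ang [0.1 0.1 5. ] t 3.75 F [ 0.1 -0.1  5.6] gap 24.1 tcp [ 496.5 -284.3  121.3]
```

```bash
python3 -m handwheel '[{"translation":[0,0,-5],"angular":[0,0,0],"fingers":15},{"translation":[0,0,-12],"angular":[0,0,0],"fingers":15},{"translation":[0,0,-22],"angular":[0,0,0],"fingers":15},{"translation":[0,0,-34],"angular":[0,0,0],"fingers":15},{"translation":[0,0,-48],"angular":[0,0,0],"fingers":15},{"translation":[0,0,-62],"angular":[0,0,0],"fingers":15},{"translation":[0,0,-76],"angular":[0,0,0],"fingers":15},{"translation":[0,0,-88],"angular":[0,0,0],"fingers":15},{"translation":[0,0,-95],"angular":[0,0,0],"fingers":15},{"translation":[0,0,-98],"angular":[0,0,0],"fingers":15},{"translation":[0,0,-98],"angular":[0,0,0],"fingers":15},{"translation":[0,0,-98],"angular":[0,0,0],"fingers":15}]' 15; python3 to.py 484 2 220 4
```

```text
clock: 4.75
eef_pos: [0.4958, -0.2837, 0.218]
tcp_rot: [[-0.156, 0.988, -0.001], [0.988, 0.156, 0.001], [0.001, -0.001, -1.0]]
ft_force: [0.3, -0.5, -1.1]
finger_gap: 0.256
gripper_force: 15.0
shift [284.   33.1  -1.9] ang [-0. -0.  5.] t 4.75 F [ 0.3 -0.5 -1.1] gap 23.5 tcp [ 495.8 -283.7  218. ]
```

```bash
python3 -m handwheel '[{"translation":[20,2,0],"angular":[0,0,0],"fingers":15},{"translation":[50,6,0],"angular":[0,0,1],"fingers":15},{"translation":[85,10,10],"angular":[0,0,2],"fingers":15},{"translation":[122,14,20],"angular":[0,0,3],"fingers":15},{"translation":[159,18,40],"angular":[0,0,4],"fingers":15},{"translation":[196,23,60],"angular":[0,0,5],"fingers":15},{"translation":[230,27,80],"angular":[0,0,5],"fingers":15},{"translation":[258,30,100],"angular":[0,0,5],"fingers":15},{"translation":[275,32,120],"angular":[0,0,5],"fingers":15},{"translation":[284,33,130],"angular":[0,0,5],"fingers":15},{"translation":[284,33,130],"angular":[0,0,5],"fingers":15},{"translation":[284,33,130],"angular":[0,0,5],"fingers":15}]' 15; python3 to.py 484 2 17.3 4; python3 -c "
from m import *
c=cap('side');save(c,'s3.png');blobs(c,*OR,'side',(.05,.2))"
```

```text
clock: 5.75
eef_pos: [0.4839, 0.0015, 0.0882]
tcp_rot: [[-0.07, 0.998, -0.001], [0.998, 0.07, -0.0], [-0.0, -0.001, -1.0]]
ft_force: [-0.0, -0.3, 0.4]
finger_gap: 0.257
gripper_force: 15.0
shift [ 0.5  0.2 70.9] ang [-0.1  0.   0. ] t 5.75 F [-0.  -0.3  0.4] gap 23.6 tcp [483.9   1.5  88.2]
side[239 210  14  33] 334 c [484.1   0.7] size [23.7 65.1] long-axis deg 94.0 z [ 79.9 113.5 126. ]
```

View pics/s3.png

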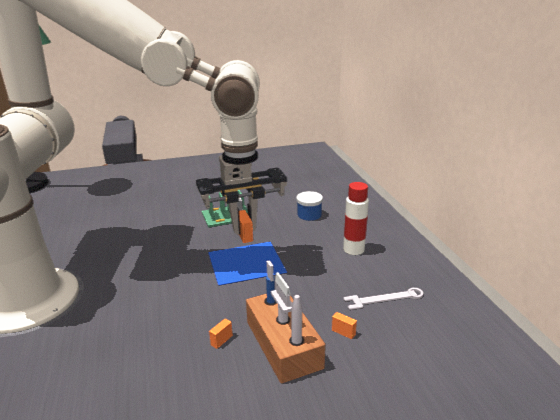

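The guard hangs upright between the fingers at (246,226) over the mat, and the chisel blade is now bare at (283,290). Next I'll lower it.

```bash
python3 -m handwheel '[{"translation":[0,0,12],"angular":[0,0,0],"fingers":15},{"translation":[0,0,28],"angular":[0,0,0],"fingers":15},{"translation":[0,0,44],"angular":[0,0,0],"fingers":15},{"translation":[0,0,56],"angular":[0,0,0],"fingers":15},{"translation":[0,0,63],"angular":[0,0,0],"fingers":15},{"translation":[0,0,66],"angular":[0,0,0],"fingers":15},{"translation":[0,0,67],"angular":[0,0,0],"fingers":15},{"translation":[0,0,68],"angular":[0,0,0],"fingers":15},{"translation":[0,0,68],"angular":[0,0,0],"fingers":15},{"translation":[0,0,68],"angular":[0,0,0],"fingers":15}]' 15; python3 to.py 484 2 17.3 4
```

```text
clock: 6.63
eef_pos: [0.4849, 0.0015, 0.0213]
tcp_rot: [[-0.07, 0.998, 0.001], [0.998, 0.07, -0.0], [-0.001, 0.001, -1.0]]
ft_force: [-0.1, -0.0, -0.3]
finger_gap: 0.259
gripper_force: 15.0
shift [ 0.6 -0.9  4. ] ang [ 0.1  0.  -0. ] t 6.6333 F [-0.1 -0.  -0.3] gap 23.8 tcp [484.9   1.5  21.3]
```

```bash
python3 -m handwheel '[{"translation":[0,0,1],"angular":[0,0,0],"fingers":15},{"translation":[0,0,2],"angular":[0,0,0],"fingers":15},{"translation":[0,0,3],"angular":[0,0,0],"fingers":15},{"translation":[0,0,4],"angular":[0,0,0],"fingers":15},{"translation":[0,0,4],"angular":[0,0,0],"fingers":15},{"translation":[0,0,4],"angular":[0,0,0],"fingers":15}]' 15; python3 to.py 484 2 17.3 4
```

```text
clock: 7.13
eef_pos: [0.4844, 0.0018, 0.0173]
tcp_rot: [[-0.07, 0.998, -0.0], [0.998, 0.07, -0.0], [-0.0, -0.0, -1.0]]
ft_force: [-2.7, 0.8, 8.2]
finger_gap: 0.259
gripper_force: 15.0
shift [ 0.2 -0.4 -0. ] ang [-0.  0.  0.] t 7.1333 F [-2.7  0.8  8.2] gap 23.8 tcp [484.4   1.8  17.3]
```

```bash
python3 -m handwheel '[{"translation":[0,0,0],"angular":[0,0,0],"fingers":30},{"translation":[0,0,0],"angular":[0,0,0],"fingers":40},{"translation":[0,0,0],"angular":[0,0,0],"fingers":50},{"translation":[0,0,0],"angular":[0,0,0],"fingers":50},{"translation":[0,0,-10],"angular":[0,0,0],"fingers":50},{"translation":[0,0,-30],"angular":[0,0,0],"fingers":50},{"translation":[0,0,-55],"angular":[0,0,0],"fingers":60},{"translation":[0,0,-80],"angular":[0,0,0],"fingers":91},{"translation":[0,0,-95],"angular":[0,0,0],"fingers":91},{"translation":[0,0,-100],"angular":[0,0,0],"fingers":91},{"translation":[0,0,-100],"angular":[0,0,0],"fingers":91},{"translation":[0,0,-100],"angular":[0,0,0],"fingers":91}]' 15; python3 to.py 484 2 120 94; python3 -c "
from m import *
for n in ('side','top'):
  c=cap(n);save(c,n+'4.png');blobs(c,*OR,n,(.02,.2))"
```

```text
clock: 8.13
eef_pos: [0.4838, 0.0018, 0.116]
tcp_rot: [[-0.07, 0.998, -0.001], [0.998, 0.07, 0.0], [0.0, -0.001, -1.0]]
ft_force: [-0.1, -0.5, 0.6]
finger_gap: 0.955
gripper_force: 0.0
shift [ 0.2  0.2 -4. ] ang [ -0.  -0. -90.] t 8.1333 F [-0.1 -0.5  0.6] gap 87.8 tcp [483.8   1.8 116. ]
side[237 236  17  27] 305 c [484.4   1.4] size [23.8 67.6] long-axis deg 94.8 z [22.7 49.9 55.3]
side[332 312  25  20] 279 c [ 616.6 -284.2] size [18.4 45. ] long-axis deg 127.7 z [20.8 33.6 36.4]
side[209 319  22  22] 271 c [ 387.2 -241.6] size [44.8 20.2] long-axis deg 38.6 z [22.1 33.6 36.2]
top[400 182  20  18] 165 c [ 615.2 -283.6] size [16.2 43.6] long-axis deg 131.7 z [29.5 34.9 38.1]
top[374 219  82  32] 638 c [ 522.9 -277.4] size [ 35.2 167.2] long-axis deg 102.2 z [56.6 59.8 63. ]
top[377 244  86  29] 685 c [ 469.3 -284.6] size [ 42.1 168.3] long-axis deg 94.1 z [56.5 59.9 63. ]
top[389 291  20  22] 203 c [ 385.6 -240.8] size [42.3 17.1] long-axis deg 38.4 z [24.6 34.3 37.5]
```

View pics/side4.png

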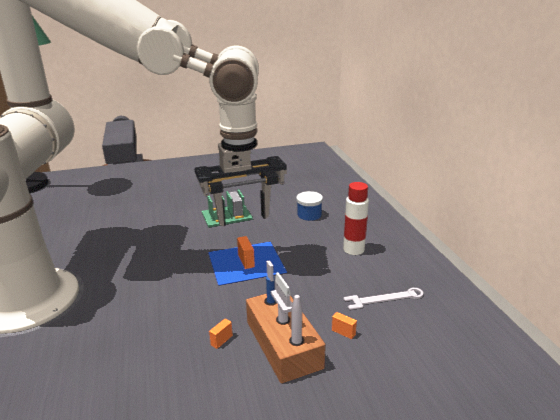

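The guard stands upright and free on the mat at pixel (245,253), world (484,1.5), with its long axis at 94°. I'll turn 90° and retake it by the ends.

```bash
python3 -m handwheel '[{"translation":[0,0,0],"angular":[0,0,-7],"fingers":91},{"translation":[0,0,0],"angular":[0,0,-14],"fingers":91},{"translation":[0,0,0],"angular":[0,0,-21],"fingers":91},{"translation":[0,0,0],"angular":[0,0,-28],"fingers":91},{"translation":[0,0,0],"angular":[0,0,-35],"fingers":91},{"translation":[0,0,0],"angular":[0,0,-42],"fingers":91},{"translation":[0,0,0],"angular":[0,0,-49],"fingers":91},{"translation":[0,0,0],"angular":[0,0,-56],"fingers":91},{"translation":[0,0,0],"angular":[0,0,-63],"fingers":91},{"translation":[0,0,0],"angular":[0,0,-70],"fingers":91},{"translation":[0,0,0],"angular":[0,0,-77],"fingers":91},{"translation":[0,0,0],"angular":[0,0,-84],"fingers":91}]';python3 -m handwheel '[{"translation":[0,0,0],"angular":[0,0,-6],"fingers":91},{"translation":[0,0,0],"angular":[0,0,-6],"fingers":91},{"translation":[0,0,0],"angular":[0,0,-6],"fingers":91},{"translation":[0,0,0],"angular":[0,0,-6],"fingers":91}]'; python3 to.py 484.2 1.6 19 94
```

```text
clock: 9.23
eef_pos: [0.4832, 0.002, 0.115]
tcp_rot: [[-1.0, 0.029, -0.003], [0.029, 1.0, 0.001], [0.003, 0.001, -1.0]]
ft_force: [0.9, -0.1, 0.0]
finger_gap: 0.992
gripper_force: 0.0
clock: 9.57
eef_pos: [0.4837, 0.0019, 0.1158]
tcp_rot: [[-0.998, -0.067, -0.001], [-0.067, 0.998, 0.0], [0.001, 0.0, -1.0]]
ft_force: [-0.8, 0.6, 0.1]
finger_gap: 0.991
gripper_force: 0.0
shift [-0.6 -0.4 96.8] ang [ 0.  -0.1 -0.2] t 9.5667 F [-0.8  0.6  0.1] gap 91.1 tcp [483.7   1.9 115.8]
```

```bash
python3 -m handwheel '[{"translation":[-0.5,0,20],"angular":[0,0,0],"fingers":91},{"translation":[-0.5,0,45],"angular":[0,0,0],"fingers":91},{"translation":[-0.5,0,70],"angular":[0,0,0],"fingers":91},{"translation":[-0.5,0,86],"angular":[0,0,0],"fingers":91},{"translation":[-0.5,0,94],"angular":[0,0,0],"fingers":85},{"translation":[-0.5,0,96.5],"angular":[0,0,0],"fingers":80},{"translation":[-0.5,0,96.5],"angular":[0,0,0],"fingers":75},{"translation":[-0.5,0,96.5],"angular":[0,0,0],"fingers":70},{"translation":[-0.5,0,96.5],"angular":[0,0,0],"fingers":66},{"translation":[-0.5,0,96.5],"angular":[0,0,0],"fingers":55},{"translation":[-0.5,0,96.5],"angular":[0,0,0],"fingers":55},{"translation":[-0.5,0,96.5],"angular":[0,0,0],"fingers":55}]' 15
python3 -m handwheel '[{"translation":[0,0,0],"angular":[0,0,0],"fingers":55},{"translation":[0,0,0],"angular":[0,0,0],"fingers":55},{"translation":[0,0,0],"angular":[0,0,0],"fingers":55}]' 15; python3 to.py 450.5 240.3 110 94
```

```text
clock: 10.57
eef_pos: [0.4858, 0.0016, 0.0212]
tcp_rot: [[-0.998, -0.07, 0.002], [-0.07, 0.998, -0.0], [-0.002, -0.001, -1.0]]
ft_force: [-0.7, 1.9, 5.5]
finger_gap: 0.673
gripper_force: 15.0
clock: 10.82
eef_pos: [0.4858, 0.0016, 0.0211]
tcp_rot: [[-0.998, -0.07, 0.002], [-0.07, 0.998, -0.0], [-0.002, -0.001, -1.0]]
ft_force: [-1.6, 0.0, 6.0]
finger_gap: 0.674
gripper_force: 15.0
shift [ 18.4 240.5 -89. ] ang [-0.   0.1 -0. ] t 10.8167 F [-1.6  0.   6. ] gap 61.9 tcp [485.8   1.6  21.1]
```

```bash
python3 -m handwheel '[{"translation":[0,0,-6],"angular":[0,0,0],"fingers":55},{"translation":[0,0,-20],"angular":[0,0,0],"fingers":55},{"translation":[0,0,-40],"angular":[0,0,0],"fingers":55},{"translation":[0,0,-62],"angular":[0,0,0],"fingers":55},{"translation":[0,0,-84],"angular":[0,0,0],"fingers":55},{"translation":[2,25,-100],"angular":[0,0,0],"fingers":55},{"translation":[5,60,-106],"angular":[0,0,0],"fingers":55},{"translation":[8,98,-106],"angular":[0,0,0],"fingers":55},{"translation":[11,136,-106],"angular":[0,0,0],"fingers":55},{"translation":[14,174,-106],"angular":[0,0,0],"fingers":55},{"translation":[16,206,-106],"angular":[0,0,0],"fingers":55},{"translation":[18,228,-106],"angular":[0,0,0],"fingers":55}]' 15
python3 -m handwheel '[{"translation":[0.5,12,0],"angular":[0,0,0],"fingers":55},{"translation":[0.5,12,0],"angular":[0,0,0],"fingers":55},{"translation":[0.5,12,0],"angular":[0,0,0],"fingers":55},{"translation":[0.5,12,0],"angular":[0,0,0],"fingers":55}]' 15; python3 to.py 450.5 240.3 120 94;  python3 -c "
from m import *
for n in ('side','top'):
  c=cap(n);save(c,n+'5.png');blobs(c,*OR,n,(.07,.2),20);blobs(c,(60,80,40),(90,255,255),n+'cheeks',(.055,.08),12)
cv2.imwrite('pics/crop5.png',cv2.resize(cv2.imread('pics/side5.png')[110:240,150:310],None,fx=5,fy=4.5,interpolation=2))"
```

```text
clock: 11.82
eef_pos: [0.4497, 0.2305, 0.1261]
tcp_rot: [[-0.997, -0.072, -0.0], [-0.072, 0.997, 0.0], [0.0, 0.0, -1.0]]
ft_force: [0.3, -1.0, 0.2]
finger_gap: 0.675
gripper_force: 15.0
clock: 12.15
eef_pos: [0.4498, 0.2387, 0.1259]
tcp_rot: [[-0.998, -0.069, -0.0], [-0.069, 0.998, -0.001], [0.0, -0.001, -1.0]]
ft_force: [0.1, -0.0, 0.0]
finger_gap: 0.673
gripper_force: 15.0
shift [-0.8  1.6  5.9] ang [-0.  -0.  -0.1] t 12.15 F [ 0.1 -0.   0. ] gap 61.9 tcp [449.8 238.7 125.9]
side[206 162  14  26] 136 c [447.8 233.8] size [22.6 66.9] long-axis deg 94.5 z [111.8 134.5 159.2]
sidecheeks[238 191   5   9] 17 c [520.7 241.9] size [ 1.8 46. ] long-axis deg 94.2 z [56.4 62.3 65.6]
sidecheeks[227 192   5  10] 15 c [488.1 238. ] size [ 3.2 45.6] long-axis deg 93.3 z [57.5 64.1 67.3]
sidecheeks[208 195   4  11] 19 c [434.3 235.1] size [ 3.9 42.4] long-axis deg 91.0 z [56.8 62.9 66.8]
sidecheeks[220 194   4   9] 16 c [467.7 237.4] size [ 3.2 37.2] long-axis deg 93.2 z [57.2 62.3 66.1]
topcheeks[145 287  11   3] 23 c [433.3 252.5] size [19.   3.9] long-axis deg 88.4 z [63.8 66.4 69.2]
```

View pics/crop5.png

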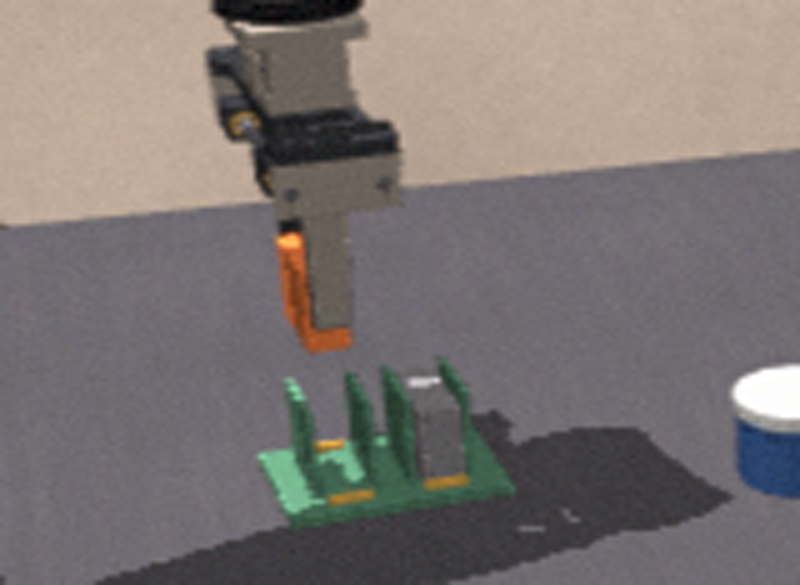

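The guard hangs above the empty bay: rim at crop (330,340), bay between cheeks at (300,430) and (360,425). It looks slightly left of centre, so I'll measure the offset across the bay, with both surfaces taken in the same side view.

```bash
cat > off.py <<'E'
from m import *
import sys
a=np.radians(4.0);U=np.array([np.cos(a),np.sin(a)]);V=np.array([-np.sin(a),np.cos(a)]);C=np.array([450.6,240.3])
acc={}
for k in range(4):
    c=cap('side');W=c['W']*1000;z=W[...,2];u=(W[...,:2]-C)@U;v=(W[...,:2]-C)@V
    g=(cv2.inRange(c['hsv'],(8,130,60),(22,255,255))>0)&(z>70)&(z<190)&(abs(u)<40)
    k1=(cv2.inRange(c['hsv'],(55,60,30),(95,255,255))>0)&(z>15)&(z<70)&(abs(v)<24)
    acc.setdefault('guard broad face (want -12)',[]).append(u[g&(v>-22)&(v<26)])
    acc.setdefault('guard end face v',[]).append(v[g&(v<-24)]); acc.setdefault('end face u',[]).append(u[g&(v<-27)&(u>-10)])
    acc.setdefault('left cheek outer (want -19)',[]).append(u[k1&(u<-14)&(u>-24)])
    acc.setdefault('mid cheek (want 14..19)',[]).append(u[k1&(u>10)&(u<22)])
    acc.setdefault('cheek3 (want 35..40)',[]).append(u[k1&(u>31)&(u<43)])
    row=np.where(g.any(1))[0]
for n,x in acc.items():
    x=np.concatenate(x);x=x[~np.isnan(x)];print(n,len(x),np.round(np.percentile(x,[2,25,50,75,98]),1) if len(x) else '')
# rim row columns: cast rays at end-face rim, edges in pixel columns
ys,xs=np.where(g);
for r in range(ys.max()-4,ys.max()+1):
    q=np.sort(xs[ys==r]);print(r,q.min(),q.max(),np.round([u[r,q.min()],u[r,q.max()],v[r,q.max()],z[r,q.max()]],1))
E
python3 off.py
```

```text
guard broad face (want -12) 292 [-14.  -13.4 -13.  -10.5  -1.9]
guard end face v 273 [-39.1 -34.3 -32.4 -30.8 -25.8]
end face u 141 [-9.8 -5.7 -1.1  3.1  8.2]
left cheek outer (want -19) 250 [-17.9 -17.4 -17.  -16.5 -14.2]
mid cheek (want 14..19) 298 [14.9 15.5 15.9 16.7 20.1]
cheek3 (want 35..40) 316 [35.7 36.5 37.  37.7 40.8]
183 210 219 [-13.    8.3 -32.1 119.7]
184 210 219 [-13.5   8.1 -31.6 116.6]
185 211 219 [-13.6   7.5 -33.7 114.7]
186 211 219 [-13.3   7.1 -34.6 112.3]
187 212 217 [-11.1   1.6 -34.5 110.3]
```

```bash
python3 -m handwheel '[{"translation":[-2.9,1.6,0],"angular":[0,0,0],"fingers":55},{"translation":[-2.9,1.6,8],"angular":[0,0,0],"fingers":55},{"translation":[-2.9,1.6,18],"angular":[0,0,0],"fingers":55},{"translation":[-2.9,1.6,26],"angular":[0,0,0],"fingers":55},{"translation":[-2.9,1.6,30],"angular":[0,0,0],"fingers":55},{"translation":[-2.9,1.6,32],"angular":[0,0,0],"fingers":55},{"translation":[-2.9,1.6,32],"angular":[0,0,0],"fingers":55},{"translation":[-2.9,1.6,32],"angular":[0,0,0],"fingers":55}]' 15;python3 to.py 450.5 240.3 25.1 94; python3 off.py
```

```text
clock: 13.12
eef_pos: [0.4523, 0.2417, 0.0939]
tcp_rot: [[-0.998, -0.07, -0.0], [-0.07, 0.998, -0.0], [0.0, -0.0, -1.0]]
ft_force: [0.3, 0.2, -0.9]
finger_gap: 0.678
gripper_force: 15.0
shift [ 1.9 -1.3 68.8] ang [-0. -0.  0.] t 13.1167 F [ 0.3  0.2 -0.9] gap 62.3 tcp [452.3 241.7  93.9]
guard broad face (want -12) 292 [-11.2 -10.6 -10.2  -8.6   0.3]
guard end face v 244 [-34.8 -31.5 -29.8 -28.1 -24.7]
end face u 186 [-9.9 -7.8 -2.7  5.2 11.7]
left cheek outer (want -19) 238 [-18.1 -17.4 -17.1 -16.7 -14.2]
mid cheek (want 14..19) 243 [14.8 15.5 15.9 16.6 20.6]
cheek3 (want 35..40) 302 [35.7 36.5 37.  37.7 40.5]
193 211 221 [ -9.6  12.1 -28.2  88.2]
194 212 221 [-10.6  11.3 -31.3  86.7]
195 212 221 [-10.5  12.2 -25.7  81.1]
196 213 221 [-10.8  11.  -30.6  80.6]
197 213 220 [-10.1   8.5 -28.2  76.9]
```

The guard is centred to about 0.1 mm across the bay, so I'm lowering it in.

```bash
python3 -m handwheel '[{"translation":[0,-0.5,4],"angular":[0,0,0],"fingers":55},{"translation":[0,-0.5,8],"angular":[0,0,0],"fingers":55},{"translation":[0,-0.5,12],"angular":[0,0,0],"fingers":55},{"translation":[0,-0.5,16],"angular":[0,0,0],"fingers":55},{"translation":[0,-0.5,20],"angular":[0,0,0],"fingers":55},{"translation":[0,-0.5,24],"angular":[0,0,0],"fingers":55},{"translation":[0,-0.5,28],"angular":[0,0,0],"fingers":55},{"translation":[0,-0.5,30],"angular":[0,0,0],"fingers":55},{"translation":[0,-0.5,30],"angular":[0,0,0],"fingers":55}]' 15;python3 to.py 452.3 241.2 25.1 94
```

```text
clock: 14.07
eef_pos: [0.4519, 0.2411, 0.0633]
tcp_rot: [[-0.998, -0.07, -0.001], [-0.07, 0.998, -0.0], [0.001, -0.0, -1.0]]
ft_force: [-0.1, 0.2, -0.6]
finger_gap: 0.672
gripper_force: 15.0
shift [-0.5  0.1 38.2] ang [-0.  -0.1 -0. ] t 14.0667 F [-0.1  0.2 -0.6] gap 61.8 tcp [451.9 241.1  63.3]
```

```bash
python3 -m handwheel '[{"translation":[0,0,4],"angular":[0,0,0],"fingers":55},{"translation":[0,0,8],"angular":[0,0,0],"fingers":55},{"translation":[0,0,12],"angular":[0,0,0],"fingers":55},{"translation":[0,0,16],"angular":[0,0,0],"fingers":55},{"translation":[0,0,20],"angular":[0,0,0],"fingers":55},{"translation":[0,0,24],"angular":[0,0,0],"fingers":55},{"translation":[0,0,28],"angular":[0,0,0],"fingers":55},{"translation":[0,0,31],"angular":[0,0,0],"fingers":55},{"translation":[0,0,33],"angular":[0,0,0],"fingers":55},{"translation":[0,0,34],"angular":[0,0,0],"fingers":55},{"translation":[0,0,34],"angular":[0,0,0],"fingers":55}]' 15;python3 to.py 452.3 241.2 25.1 94
```

```text
clock: 14.98
eef_pos: [0.4522, 0.2412, 0.0298]
tcp_rot: [[-0.998, -0.07, -0.0], [-0.07, 0.998, -0.0], [0.0, -0.0, -1.0]]
ft_force: [0.3, 0.7, -0.4]
finger_gap: 0.672
gripper_force: 15.0
shift [-0.1  0.   4.7] ang [-0. -0. -0.] t 14.9833 F [ 0.3  0.7 -0.4] gap 61.7 tcp [452.2 241.2  29.8]
```

```bash
python3 -m handwheel '[{"translation":[0,0,1.5],"angular":[0,0,0],"fingers":55},{"translation":[0,0,3],"angular":[0,0,0],"fingers":55},{"translation":[0,0,4],"angular":[0,0,0],"fingers":55},{"translation":[0,0,4.7],"angular":[0,0,0],"fingers":55},{"translation":[0,0,5],"angular":[0,0,0],"fingers":55},{"translation":[0,0,5],"angular":[0,0,0],"fingers":55},{"translation":[0,0,5],"angular":[0,0,0],"fingers":55}]' 15;python3 to.py 452.3 241.2 25.1 94
```

```text
clock: 15.57
eef_pos: [0.4524, 0.2412, 0.0252]
tcp_rot: [[-0.998, -0.07, 0.0], [-0.07, 0.998, -0.0], [-0.0, -0.0, -1.0]]
ft_force: [-0.6, -0.8, 1.9]
finger_gap: 0.677
gripper_force: 15.0
shift [ 0.1 -0.   0.1] ang [-0.  0.  0.] t 15.5667 F [-0.6 -0.8  1.9] gap 62.2 tcp [452.4 241.2  25.2]
```

Light contact at the expected height. I'll press 1 mm more to make sure it is fully home.

```bash
python3 -m handwheel '[{"translation":[0,0,0.5],"angular":[0,0,0],"fingers":55},{"translation":[0,0,1],"angular":[0,0,0],"fingers":55},{"translation":[0,0,1],"angular":[0,0,0],"fingers":55},{"translation":[0,0,1],"angular":[0,0,0],"fingers":55}]' 15;python3 to.py 452.3 241.2 25.1 94
```

```text
clock: 15.9
eef_pos: [0.4525, 0.2413, 0.0252]
tcp_rot: [[-0.998, -0.07, -0.0], [-0.07, 0.998, -0.0], [0.0, -0.0, -1.0]]
ft_force: [-4.4, -1.4, 10.6]
finger_gap: 0.673
gripper_force: 15.0
shift [ 0.2 -0.1  0.1] ang [-0. -0.  0.] t 15.9 F [-4.4 -1.4 10.6] gap 61.9 tcp [452.5 241.3  25.2]
```

The TCP stopped at 25.2 mm with 10.6 N, so the guard is on the floor. Releasing and retreating.

```bash
python3 -m handwheel '[{"translation":[0,0,0],"angular":[0,0,0],"fingers":66},{"translation":[0,0,0],"angular":[0,0,0],"fingers":72},{"translation":[0,0,0],"angular":[0,0,0],"fingers":80},{"translation":[0,0,0],"angular":[0,0,0],"fingers":80},{"translation":[0,0,-8],"angular":[0,0,0],"fingers":80},{"translation":[0,0,-25],"angular":[0,0,0],"fingers":80},{"translation":[0,0,-50],"angular":[0,0,0],"fingers":80},{"translation":[0,0,-80],"angular":[0,0,0],"fingers":80},{"translation":[0,0,-110],"angular":[0,0,0],"fingers":80},{"translation":[0,0,-140],"angular":[0,0,0],"fingers":80},{"translation":[0,0,-160],"angular":[0,0,0],"fingers":80},{"translation":[0,0,-160],"angular":[0,0,0],"fingers":80}]' 15
python3 -m handwheel '[{"translation":[30,-40,0],"angular":[0,0,0],"fingers":80},{"translation":[60,-80,0],"angular":[0,0,0],"fingers":80},{"translation":[90,-120,0],"angular":[0,0,0],"fingers":80},{"translation":[110,-160,0],"angular":[0,0,0],"fingers":80},{"translation":[110,-200,0],"angular":[0,0,0],"fingers":80},{"translation":[110,-240,0],"angular":[0,0,0],"fingers":80},{"translation":[110,-240,0],"angular":[0,0,0],"fingers":80},{"translation":[110,-240,0],"angular":[0,0,0],"fingers":80}]'
python3 -c "
from m import *
c=cap('top');save(c,'top6.png');blobs(c,*OR,'top',(.02,.14));blobs(c,(60,80,40),(90,255,255),'cheeks',(.055,.08),12);blobs(c,(0,0,80),(180,60,255),'grey',(.045,.075),15)
c=cap('side');save(c,'side6.png')
cv2.imwrite('pics/crop6.png',cv2.resize(cv2.imread('pics/side6.png')[110:240,150:310],None,fx=5,fy=4.5,interpolation=2))"
```

```text
clock: 16.9
eef_pos: [0.4554, 0.2421, 0.1898]
tcp_rot: [[-0.998, -0.07, 0.01], [-0.07, 0.998, 0.003], [-0.01, 0.002, -1.0]]
ft_force: [0.7, -0.5, 0.7]
finger_gap: 0.871
gripper_force: 0.0
clock: 17.57
eef_pos: [0.3588, -0.0091, 0.1834]
tcp_rot: [[-0.998, -0.064, -0.0], [-0.064, 0.998, -0.001], [0.001, -0.001, -1.0]]
ft_force: [0.6, 0.2, 0.5]
finger_gap: 0.869
gripper_force: 0.0
top[399 182  20  18] 159 c [ 614.6 -283.9] size [16.3 45.5] long-axis deg 129.8 z [29.5 34.6 37.9]
top[410 219  43  14] 168 c [ 527.9 -314.4] size [24.9 89.3] long-axis deg 97.9 z [56.4 59.8 63.2]
top[399 258  61  12] 68 c [ 455.8 -301.1] size [  2.4 123.2] long-axis deg 98.0 z [56.3 59.4 61.6]
top[143 272  34  15] 392 c [452.1 239. ] size [27.2 62. ] long-axis deg 92.8 z [51.6 57.6 60.8]
top[389 291  20  22] 198 c [ 385.4 -240.9] size [42.1 17.2] long-axis deg 38.1 z [23.7 34.7 38. ]
cheeks[142 242  25   5] 58 c [520.8 246.1] size [ 4.7 48.6] long-axis deg 94.7 z [62.9 66.1 69. ]
cheeks[143 258  25   6] 50 c [487.8 243.5] size [ 4.  48.5] long-axis deg 95.2 z [62.7 65.9 68.9]
cheeks[144 269  25   5] 55 c [467.2 241.6] size [ 4.9 47.6] long-axis deg 93.8 z [62.6 65.7 69. ]
cheeks[145 286  25   5] 50 c [433.7 239.6] size [ 3.9 47. ] long-axis deg 95.0 z [62.2 65.8 68.2]
grey[169 142  34  33] 895 c [701.1 183.3] size [69.3 69.7] long-axis deg 169.8 z [52.4 56.6 59.7]
grey[441 236  10   9] 33 c [ 499.1 -337.2] size [18.3  9.4] long-axis deg 38.4 z [60.  64.7 72.5]
grey[140 243  33  19] 427 c [503.  244.6] size [35.8 62.6] long-axis deg 94.3 z [50.9 57.4 60.9]
```

View pics/crop6.png

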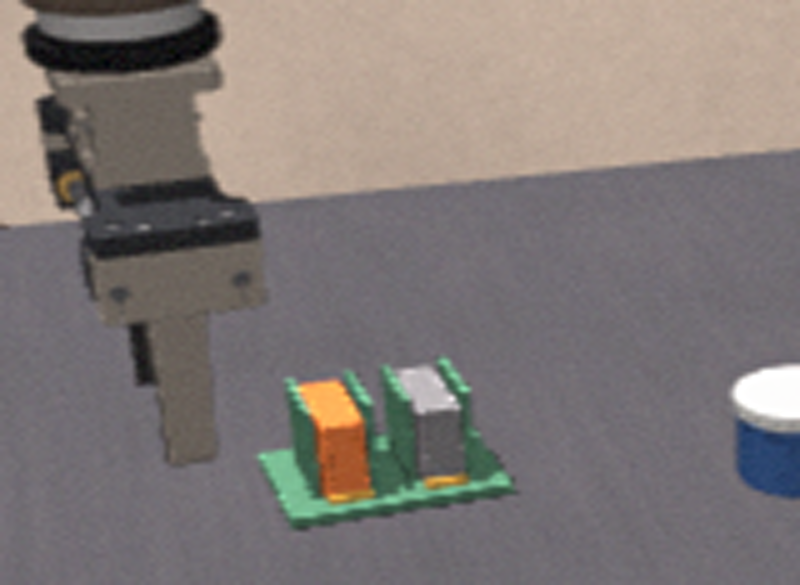

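View pics/top6.png

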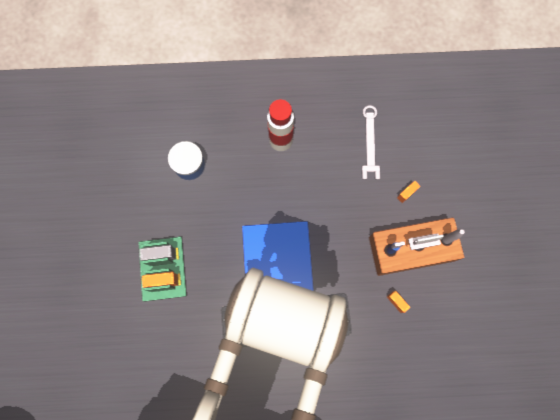

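The guard sits in the bay at crop (340,440), its top at 58 mm level with the grey guard. The can (281,120), tin (185,158) and wrench (370,145) have not moved, so I'm handing in.

```bash
python3 -c "
from cell import arm
print(arm.finish_job())"
```

```text
the job is handed in; nothing more can be done
None
```

The orange guard is seated on the floor of the rack's empty bay, open side down. It was stood on the mat, let go and retaken by its short ends on the way, the other items look untouched in the final views, and the job was handed in at about 18 s.

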